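Find the heavy side of a wheel on the balancing stand and hold it down

ROBOT

A 6-joint arm with a two-finger parallel gripper is mounted at the origin on a cart in front of the work surface, level with it; the furniture and walls round the work are solid. World frame = base frame: x ahead of the robot, y to its left, z up, the work surface at z = 0. Lengths are in mm, angles in rad, forces in N, time in s.
With the tool pointing down it reaches from about 275 to 775 mm from the base axis. Payload 14.6 kg.
Tool frame: the origin (TCP) lies at the very end of the fingers, on their centre line; the grasp point (between the pads) lies 19 mm behind it; x points along the fingers, y is the direction in which the jaws open and shut, and the axes are right-handed (so a half turn about x gives the same grasp; the last joint's range is limited). The gripper opens to 85 mm and grips with 20 to 120 N. Pads are 22 mm wide; open, the fingers measure 114 mm over their backs; the gripper's body (76 mm by 85 mm) begins 54 mm behind the grasp point. The pads swing forward as they close: fully open they stand 13 mm farther back than shut.
Start: joints at [1.074, 0.263, -0.048, 1.259, 0, 1.415], TCP at [175.976, 494.632, 231.278] pointing down, gripper open.
Joint ranges: [-2.65, 2.65], [-0.89, 1.7], [-1.18, 1.37], [-2.13, 2.11], [-1.35, 1.29], [-3.14, 3.14]. Speed limits (rad/s): [1.89, 1.89, 2.57, 2.79, 3.14, 3.14].

INTERFACE

Orientations are given as a 3x3 rotation matrix whose columns are the frame's x, y, z axes.
In Python, from rig import bot gives the robot as it stands.
- The arm moves only by the tool move_arm, never from a script. Its argument "steps" is a list of rows, each a list of 5 numbers: the shift along the tool's x, y, z in mm, then the turn about the tool's x in degrees, then the opening, from 0 (shut) to 1 (fully open). A call has 1 to 12 rows; each row shifts and turns the commanded pose from where the row before left it, along the tool's axes as they then stand; what a row does not reach is not made up. A row lasts 1/10 s, in which the tool goes at most 50 mm and 8.59 degrees, less where a joint would pass 70% of its speed; a pose out of reach is approached as far as the arm can. A call is refused whole if a number of a shift passes 50 or a number of a turn 8.59, either way. A call with a gripper value outside its range is refused whole. The fingers move at their own pace and stop on an object; "force" is the grip in N (left out, the last holds). Time passes only in rows, so rows that do not move let the fingers close. It gives the time, the measured TCP pose, the force and the opening at its end, in the units of the state.
- bot.observe(): the state, without advancing time (a new reading comes with each control period).
- bot.grab_frame(name): name is "side" or "top" or "wrist"; returns a dict with "img" (420x560x3 uint8, blue, green, red), "mtx" (3x3 intrinsics, pixels), "origin" and "orientation" of the camera in the world; the wrist camera has in their place "mount" (4x4, takes a point from camera to tool coordinates, whose origin is the TCP and whose axes are the tool frame's). Camera axes: x right, y down, z forward; pixel columns grow to the right and rows downward; lengths in mm; the calibration is good to about 2 mm. A picture is of the moment at which its call begins: read the wrist's pose just before it. There is no depth.
- bot.close_job(): hands the job in, once; it reports no verdict.
The state is a dict: "t": time; "joint_positions": joint angles; "qd": joint speeds; "effort": joint torques, N m; "tcp_pos": TCP position; "orientation": TCP orientation; "contact_force": force on the tool from outside, world axes, zero at the start; "torque": the same for the moment, N m; "gripper_width": finger opening in mm.
Only numpy, scipy, OpenCV 4.12 (cv2) and the standard library are available. Lean on these libraries where they do the work, as an engineer would, in place of code of your own. Each camera call takes 0.05 s, during which the arm holds its last target. There are 200 camera calls.

TASK

Draw the lock pin out of the balancing stand and stand it upright in the black pot. Then take the wheel by its red revolving crank sleeve, turn it to feel which side of the wheel is heavy (nothing shows it, and bearing drag hides it when the wheel is left to itself) and bring the heavy side straight down. Finish still gripping the red sleeve, holding the wheel still with its heavy side straight down, the pin standing in the pot and the other things on the bench left where they are.

Things in the scene. Friction and masses are not known exactly. Their poses are not given: they have to be found in the camera images.
- stand: fixed balancing stand: green base plate 150x130x12 mm, green post 160 mm high behind the wheel. Origin on the bench under the stand; x, y level, z up; its -x axis points out of the front, roughly to the robot.
- bore (a point): centre of the upper mouth of the 12 mm upright bore in the dark bracket over the wheel, 213 mm above the bench; the lock pin's collar rests here at the start. The bracket is 30 mm wide and reaches 14 mm further to the front.
- axis (a point): centre of the wheel, on its level axis (along the stand's x), 125 mm above the bench. The wheel is an aluminium disc, 100 mm diameter, 24 mm thick, alike all round but for the crank and two dark lugs on its rim, between which the pin's foot locks it. A weight of 0.3 to 0.55 kg is hidden inside it, 34 mm from the axis, at an unknown side, new each time.
- wheel (a joint): angle of the wheel, rad, seen from the front: positive counter-clockwise; 0 where the pin locks it (crank to the right, the stand's -y). It turns nearly two turns either way. Bearing drag 0.11 N m plus 0.03 N m per rad/s, both ways alike; the hidden weight helps or hinders by up to 0.11 to 0.18 N m. Left alone the wheel may stop up to 90 degrees off heavy side down, or stay near heavy side up.
- crank_sleeve: red sleeve on the crank, level, parallel to the wheel's axis: 21 mm diameter, 50 mm long, origin at its middle, 39 mm from the axis and 82 mm in front of the wheel's centre. It spins freely on the 12 mm steel crank pin, so a hand that grips it from above can lead it round without turning itself; the space before the wheel is free all round.
- lock_pin: lock pin, 115 mm long, 60 g; origin at its foot, z along it to the top. From the foot: steel shank 10 mm diameter, 34 mm long; steel collar 18 mm diameter, 6 mm thick, that rests on the bracket; blue grip 14 mm diameter, 75 mm long. At the start it stands upright in the bracket, its foot between the lugs of the wheel. It must be raised 40 mm to come free.
- pot: black round pot fixed to the bench, 36 mm outside and 28 mm inside diameter, 60 mm high, inner floor 8 mm above the bench, with a 60 mm wide, 5 mm thick rubber foot. Origin on the bench under its centre.
- pot_mouth (a point): centre of the pot's mouth, level with its rim, 60 mm above the bench.
- screwdriver: red screwdriver lying on the bench, to be left alone. Origin under its middle.
- pen_blue: blue pen lying on the bench, to be left alone. Origin under its middle.
- tape: roll of tape, 70 mm diameter, 18 mm high, to be left alone. Origin under its middle.
- puck: black round puck, 30 mm diameter, 16 mm high, to be left alone. Origin under its middle.
- hex_key: black hex key lying flat, 31x78x5 mm, to be left alone. Origin under its middle.
- loupe: black folding loupe, 50x36x18 mm, to be left alone. Origin under its middle.
Mind the look-alikes: they are no part of the job. There is more than one size of the pot; the one meant has the size given above.

How it is judged:
By the outcome, as a careful person would: the job done as asked, in the order asked, and still so for the second after the job is handed in, while the arm keeps its last pose, push and grip.
It also fails if it takes over 72 s, if anything falls off the work surface, if the arm or the gripper's body presses on something with over 40 N, if the wrist force passes 120 N, or if a joint passes its speed limit or range.

## Working session

There is one attempt and no reset: what is moved stays moved. The work goes in short steps, Python scripts to look and compute and a tool call to move; the robot and the scene stay as the last step left them, time stands still between calls to the robot, and variables do not carry over. Pictures are saved under pics/ and viewed, about 8 in all and at most 12, crops included, and the job is handed in when it is done.

Besides the shell and the picture viewer there is one more tool, called after "Request:" in YAML: its name, and indented under it one key for each argument. move_arm: Moves the arm, as the interface text tells. Its arguments: {"type":"object","properties":{"steps":{"type":"array","items":{"type":"array","items":{"type":"number"}}},"force":{"type":"number"}},"required":["steps"]}

```bash
mkdir -p pics; ls
python3 - <<'E'
from rig import bot
import cv2,numpy as np
s=bot.observe();print(s)
for n in("side","top"):
    f=bot.grab_frame(n);cv2.imwrite(f"pics/{n}0.png",f["img"]);print(n,f["mtx"],f["origin"],f["orientation"])
f=bot.grab_frame("wrist");cv2.imwrite("pics/w0.png",f["img"]);print(f["mtx"],f["mount"])
E
```

```text
pics
{'t': 0.0, 'joint_positions': array([ 1.07365920e+00,  2.63544946e-01, -4.89610833e-02,  1.25943527e+00,
       -5.60718569e-06,  1.41548370e+00]), 'qd': array([-3.54445517e-06, -1.32848049e-04, -6.55503489e-04,  4.38350028e-05,
       -2.14350219e-04, -1.00452974e-04]), 'effort': array([-1.97518959e-03, -6.37616801e+01,  3.84579349e+01,  1.33649062e-02,
       -3.30217681e-04, -5.19669948e-05]), 'tcp_pos': array([175.8512192 , 494.35430427, 230.80483968]), 'orientation': array([[-5.41123207e-04,  3.35206283e-01,  9.42144604e-01],
       [-1.00905213e-03,  9.42144079e-01, -3.35206676e-01],
       [-9.99999344e-01, -1.13206114e-03, -1.71575410e-04]]), 'contact_force': array([ 0.1719308 , -0.00651926, -0.84412398]), 'torque': array([ 0.01203663,  0.01312639, -0.01098354]), 'gripper_width': 85.23812679016703}
side [[454.7813388    0.         280.17750905]
 [  0.         454.7813388  209.63897145]
 [  0.           0.           1.        ]] [  -74.30095481 -1116.46900579   754.7816857 ] [[ 0.85550117 -0.22276748  0.46743171]
 [-0.51779241 -0.3732108   0.76980824]
 [ 0.00296232 -0.90060444 -0.43462958]]
top [[419.29848367   0.         286.54687233]
 [  0.         419.29848367 212.57656345]
 [  0.           0.           1.        ]] [ 401.33846167  -20.23326338 1298.87118915] [[-7.72992692e-03 -9.88483703e-01  1.51129801e-01]
 [-9.99970116e-01  7.62267287e-03 -1.28901125e-03]
 [ 1.22153579e-04 -1.51135249e-01 -9.88513086e-01]]
[[314.45031249   0.         277.00970873]
 [  0.         314.45031249 206.66882038]
 [  0.           0.           1.        ]] [[ 3.80036896e-04 -2.60226324e-01  9.65547573e-01 -1.43223896e+02]
 [ 9.99999291e-01  1.18852387e-03 -7.32759627e-05 -4.50378453e-01]
 [-1.12850801e-03  9.65546916e-01  2.60226591e-01 -6.61381890e+01]
 [ 0.00000000e+00  0.00000000e+00  0.00000000e+00  1.00000000e+00]]
```

View pics/side0.png

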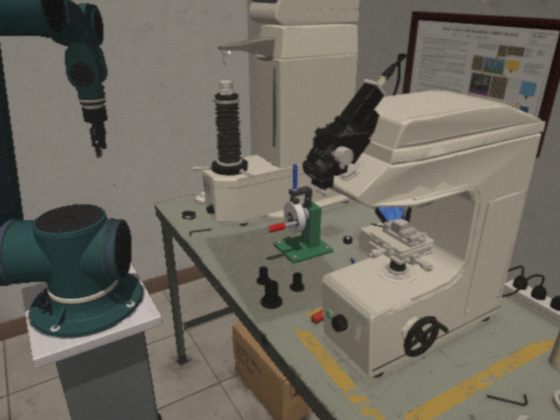

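View pics/top0.png

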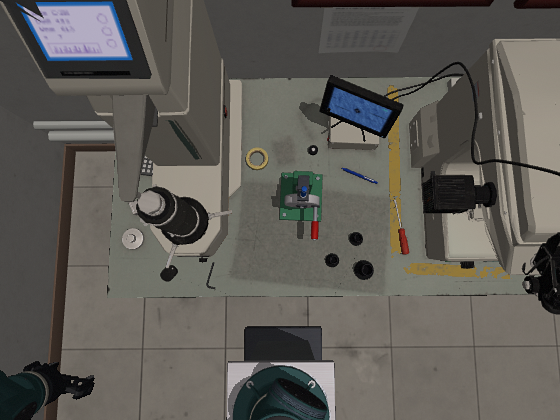

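```bash
cat > h.py <<'E'
import numpy as np,cv2
from rig import bot
def grab(n):
    s=bot.observe();f=bot.grab_frame(n)
    if n=="wrist":
        R=s["orientation"];M=f["mount"]
        f["orientation"]=R@M[:3,:3];f["origin"]=R@M[:3,3]+s["tcp_pos"]
    return f
def ray(f,px):
    K=f["mtx"];d=np.array([(px[0]-K[0,2])/K[0,0],(px[1]-K[1,2])/K[1,1],1.])
    return f["orientation"]@d
def onz(f,px,z):
    d=ray(f,px);o=np.array(f["origin"]);return o+d*(z-o[2])/d[2]
def proj(f,p):
    c=np.array(f["orientation"]).T@(np.array(p)-f["origin"]);q=f["mtx"]@c;return q[:2]/q[2]
def tri(f1,p1,f2,p2):
    d1=ray(f1,p1);d2=ray(f2,p2);A=np.c_[d1,-d2]
    t=np.linalg.lstsq(A,np.array(f2["origin"])-f1["origin"],rcond=None)[0]
    a=f1["origin"]+d1*t[0];b=f2["origin"]+d2*t[1];return (a+b)/2,np.linalg.norm(a-b)
E
python3 - <<'E'
from h import *
t=grab("top");s=grab("side")
for p in[(332,260),(356,239),(363,270)]:print(p,onz(t,p,60))
for n,f in(("t",t),("s",s)):
    h=cv2.cvtColor(f["img"],cv2.COLOR_BGR2HSV)
    for c,m in(("red",cv2.inRange(h,(0,150,80),(8,255,255))|cv2.inRange(h,(172,150,80),(180,255,255))),("blue",cv2.inRange(h,(100,130,50),(130,255,255))),("green",cv2.inRange(h,(55,110,40),(85,255,255))),("black",cv2.inRange(h,(0,0,0),(180,255,45)))):
        k,l,st,ce=cv2.connectedComponentsWithStats(m)
        for i in range(1,k):
            x,y,w,hh,a=st[i]
            if a>15 and 230<x<410 and 150<y<310:print(n,c,st[i],ce[i].round(1))
a=cv2.resize(t["img"][150:290,250:400],None,fx=4,fy=4,interpolation=2)
b=cv2.resize(s["img"][155:315,225:360],None,fx=3.5,fy=3.5,interpolation=2)
cv2.imwrite("pics/ta.png",a);cv2.imwrite("pics/sb.png",b)
E
```

```text
(332, 260) [ 448.76047297 -154.30525577   60.        ]
(356, 239) [ 510.02574646 -226.84680625   60.        ]
(363, 270) [ 418.94986766 -244.3612058    60.        ]
t red [311 221   7  18 112] [314.4 229.8]
t red [399 229  10  25 146] [403.6 241.4]
t blue [342 168  36  16  79] [357.3 174.4]
t blue [301 186   6  11  46] [303.4 190.8]
t green [ 280  171   42   50 1060] [299.2 196.2]
t black [292 177  10  21  75] [295.9 188.8]
t black [308 185   4   9  16] [309.6 188.2]
t black [349 232  14  14 147] [355.5 238.4]
t black [325 253  14  14 153] [331.6 259.8]
t black [354 260  20  20 299] [363.2 269.4]
s red [270 223  15   9  85] [277.  226.8]
s blue [294 170   3  18  43] [294.7 177.8]
s blue [379 208  24  12 219] [391.4 212.5]
s green [296 250  16   8  47] [303.4 253.8]
s green [287 252   8   5  16] [290.  253.5]
s black [304 200   6   8  31] [306.4 203.6]
s black [376 209  10  13  43] [379.8 215. ]
s black [405 208   6  12  37] [407.6 214.2]
s black [344 239   7   4  22] [346.9 240.6]
s black [391 262  13   8  63] [396.5 266.2]
s black [257 267  25  41 521] [268.7 290.1]
s black [291 273  13  18 153] [296.8 282.7]
```

View pics/ta.png

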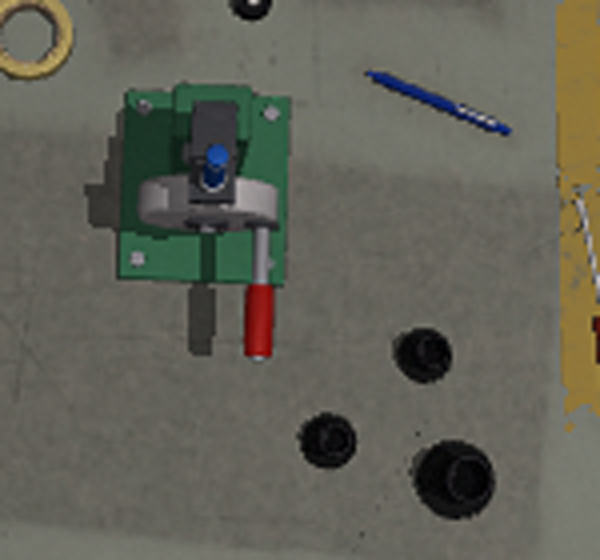

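View pics/sb.png

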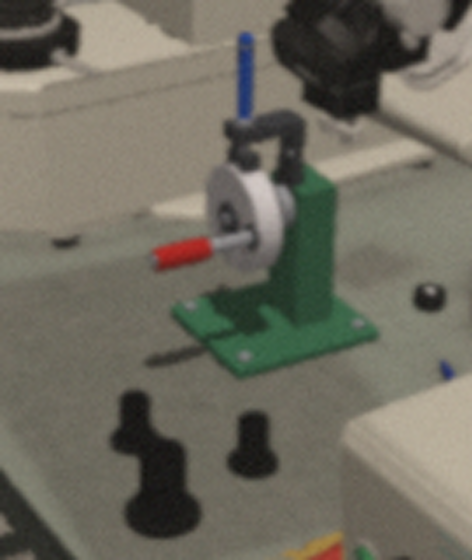

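Run:
```python
from h import *
t=grab("top");s=grab("side")
print("pin top tri",tri(t,(304,187.5),s,(295,165.5)), "top only",onz(t,(304,187.5),294))
c=[onz(t,(250+x/4,150+y/4),12) for x,y in((125,90),(290,97),(285,285),(118,278))]
print("plate",np.round(c,1),np.mean(c,0)); v=(c[0]+c[1]-c[2]-c[3]);w=c[1]-c[0]+c[2]-c[3];print("yaw",np.degrees(np.arctan2(v[1],v[0])),np.degrees(np.arctan2(w[0],-w[1])),np.linalg.norm(v)/2,np.linalg.norm(w)/2)
print("sleeve",onz(t,(250+263/4,150+285/4),125),onz(t,(250+258/4,150+357/4),125))
print("pot foot",onz(t,(363.5,269.5),5),"rim",onz(t,(250+470/4,150+480/4),60))
for p,q in(((332,260),(264,274)),((356,239),(298,282))):pass
```

```text
pin top tri (array([616.17614566, -64.29981198, 291.96194651]), np.float64(2.1490917230659163)) top only [616.70805465 -64.72623359 294.        ]
plate [[ 7.259e+02 -6.200e+00  1.200e+01]
 [ 7.193e+02 -1.361e+02  1.200e+01]
 [ 5.701e+02 -1.291e+02  1.200e+01]
 [ 5.766e+02  1.000e-01  1.200e+01]] [647.97530334 -67.82409694  12.        ]
yaw -2.540093467875972 -2.899320599864738 149.4368506066746 129.68383235724414
sleeve [ 555.40018429 -104.01735123  125.        ] [504.51933147 -99.58184896 125.        ]
pot foot [ 421.23471323 -255.89400113    5.        ] rim [ 418.84805044 -257.53588545   60.        ]
```

Request:
move_arm:
  steps:
    - [-45,0,0,-8.45,1]
    - [-45,0,0,-8.45,1]
    - [-20,0,0,0,1]
    - [0,-36,23.5,0,1]
    - [0,-36,23.5,0,1]
    - [0,-36,23.5,0,1]
    - [0,-36,23.5,0,1]
    - [0,-36,23.5,0,1]
    - [0,-36,23.5,0,1]
    - [0,-36,23.5,0,1]
    - [0,-36,23.5,0,1]

```text
t: 1.45
tcp_pos: [350.7, 196.5, 341.5]
orientation: [[0.001, 0.047, 0.999], [0.0, 0.999, -0.047], [-1.0, 0.0, 0.001]]
contact_force: [1.4, -0.1, 0.3]
gripper_width: 85.6
```

Request:
move_arm:
  steps:
    - [0,-31.5,27,0,1]
    - [0,-31.5,27,0,1]
    - [0,-31.5,27,0,1]
    - [0,-31.5,27,0,1]
    - [0,-31.5,27,0,1]
    - [0,-31.5,27,0,1]
    - [0,-31.5,27,0,1]
    - [0,-31.5,27,0,1]
    - [0,0,0,0,1]
    - [0,0,0,0,1]

```text
t: 2.45
tcp_pos: [554.4, -64.2, 340.7]
orientation: [[-0.001, 0.048, 0.999], [0.0, 0.999, -0.048], [-1.0, 0.0, -0.001]]
contact_force: [-0.6, -0.4, 0.1]
gripper_width: 85.8
```

Run:
```python
from h import *
s=bot.observe();print(s["t"],s["tcp_pos"],s["contact_force"])
f=grab("wrist");cv2.imwrite("pics/w1.png",f["img"])
print([(p,proj(f,p).round(1)) for p in((616.5,-64.6,294),(532,-100,125),(616.5,-64.6,213))])
```

```text
2.45 [554.40116953 -64.21332822 340.70804014] [-0.64948022 -0.35399594  0.05509721]
[((616.5, -64.6, 294), array([281.1, 314.8])), ((532, -100, 125), array([245. , 163.5])), ((616.5, -64.6, 213), array([280. , 263.8]))]
```

View pics/w1.png

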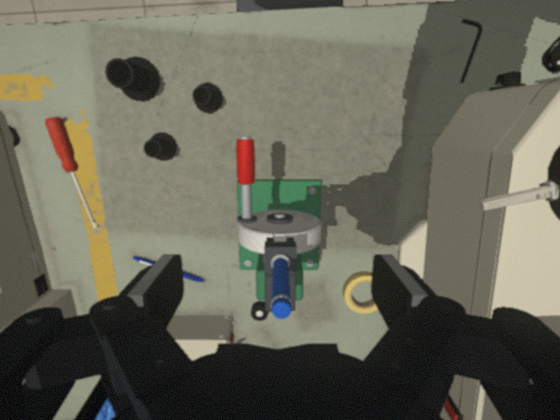

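Run:
```python
from h import *
f=grab("wrist");h=cv2.cvtColor(f["img"],cv2.COLOR_BGR2HSV)
m=cv2.inRange(h,(100,130,50),(130,255,255))
for n,m in(("b",m),("r",cv2.inRange(h,(0,150,60),(8,255,255))|cv2.inRange(h,(172,150,60),(180,255,255)))):
    k,l,st,ce=cv2.connectedComponentsWithStats(m)
    for i in range(1,k):
        if st[i][4]>100 and 200<ce[i][0]<320: print(n,st[i],ce[i]); 
print("pin",onz(f,(282,307),294)); print("sleeve",onz(f,(246,139),125),onz(f,(246.5,183),136))
print("pot rim",onz(f,(120.5,72),60))
c=f["img"]
a=cv2.resize(c[230:330,230:330],None,fx=3.8,fy=3.8,interpolation=2);b=cv2.resize(c[40:140,90:190],None,fx=3.8,fy=3.8,interpolation=2)
cv2.imwrite("pics/w1c.png",np.hstack([a,b]))
```

```text
b [272 259  16  37 480] [279.1625     277.62291667]
b [271 298  19  20 289] [279.89965398 308.00346021]
r [236 140  17  44 701] [244.36661912 161.16833096]
pin [610.38218595 -62.94632845 294.        ]
sleeve [504.51876016 -96.25679656 125.        ] [552.3670402  -98.07252654 136.        ]
pot rim [ 418.28061212 -253.94180771   60.        ]
```

View pics/w1c.png

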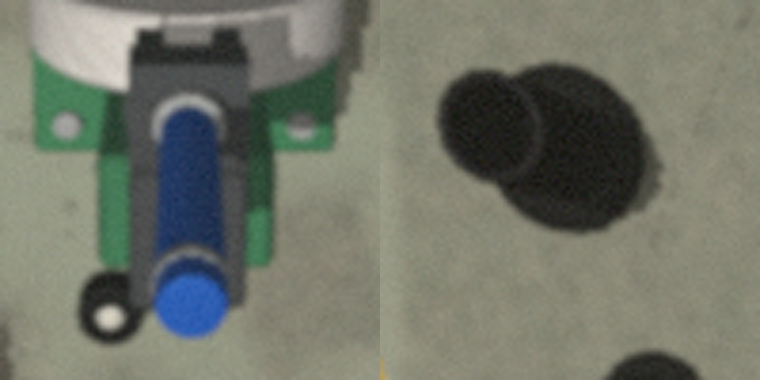

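Run:
```python
from h import *
f=grab("wrist")
print("pin",onz(f,(280.3,310.3),294),onz(f,(279.5,264.2),216)); print("sleeve mid",onz(f,(244.5,161),130))
print("pot rim",onz(f,(118.9,72.9),60),onz(f,(141.3,78.9),5))
```

```text
pin [612.92961015 -63.74052497 294.        ] [615.42463541 -63.81975601 216.        ]
sleeve mid [528.27785565 -98.79932511 130.        ]
pot rim [ 419.21581919 -255.93561049   60.        ] [ 419.69330365 -250.79471109    5.        ]
```

Request:
move_arm:
  steps:
    - [0,1.5,30,0,1]
    - [0,1.5,30,0,1]
    - [0,0,0,0,1]
    - [32,0,0,0,1]
    - [32,0,0,0,1]
    - [33,0,0,0,1]
    - [0,0,0,0,0.6]
    - [0,0,0,0,0.3]
    - [0,0,0,0,0]
    - [0,0,0,0,0]
    - [0,0,0,0,0]
    - [0,0,0,0,0]
  force: 40

```text
t: 3.8
tcp_pos: [614.8, -63.6, 245.4]
orientation: [[0.002, 0.047, 0.999], [-0.0, 0.999, -0.047], [-1.0, -0.0, 0.002]]
contact_force: [-0.8, 0.2, 6.1]
gripper_width: 13.2
```

Request:
move_arm:
  steps:
    - [-5,0,0,0,0]
    - [-10,0,0,0,0]
    - [-10,0,0,0,0]
    - [-10,0,0,0,0]
    - [-15,0,0,0,0]
    - [-20,0,0,0,0]
    - [0,0,0,0,0]
    - [0,0,0,0,0]

```text
t: 4.6
tcp_pos: [614.6, -63.6, 314.5]
orientation: [[0.001, 0.047, 0.999], [-0.0, 0.999, -0.047], [-1.0, -0.0, 0.001]]
contact_force: [-0.2, 0.1, -0.8]
gripper_width: 12.8
```

Run:
```python
from h import *
f=grab("wrist");s=grab("side")
a=cv2.resize(f["img"][120:420,130:430],(560,560));b=cv2.resize(s["img"][120:260,255:345],(360,560),interpolation=2)
cv2.imwrite("pics/l1.png",cv2.resize(np.hstack([a,b]),None,fx=.85,fy=.85))
```

```text
(no output)
```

View pics/l1.png

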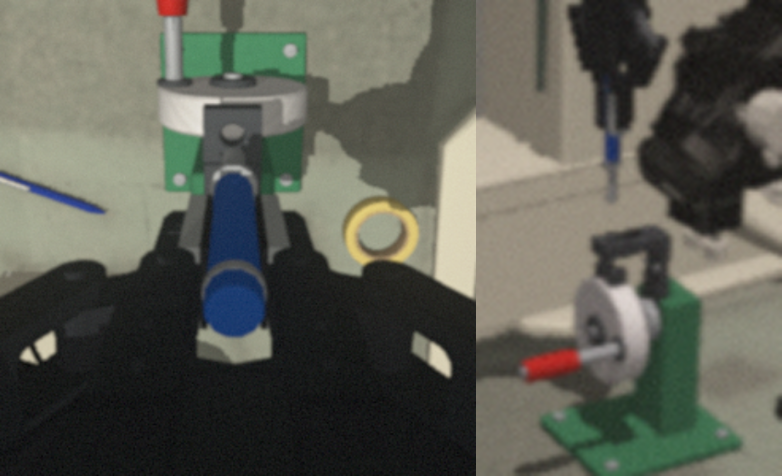

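Request:
move_arm:
  steps:
    - [0,-25,-23.2,0,0]
    - [0,-25,-23.2,0,0]
    - [0,-25,-23.2,0,0]
    - [0,-25,-23.2,0,0]
    - [0,-25,-23.2,0,0]
    - [0,-25,-23.2,0,0]
    - [0,-25,-23.2,0,0]
    - [0,-25,-23.2,0,0]
    - [40,0,0,0,0]
    - [40,0,0,0,0]
    - [40,0,0,0,0]
    - [39,0,0,0,0]

```text
t: 5.9
tcp_pos: [418.8, -254.1, 153.3]
orientation: [[-0.0, 0.047, 0.999], [0.0, 0.999, -0.047], [-1.0, 0.0, -0.0]]
contact_force: [0.6, -0.6, -0.5]
gripper_width: 12.8
```

Request:
move_arm:
  steps:
    - [0,0,0,0,0]
    - [0,0,0,0,0]

```text
t: 6.1
tcp_pos: [419.4, -254.4, 155.9]
orientation: [[-0.001, 0.047, 0.999], [0.001, 0.999, -0.047], [-1.0, 0.001, -0.001]]
contact_force: [0.3, -0.3, 0.4]
gripper_width: 12.6
```

Run:
```python
from h import *
f=grab("wrist");s=grab("side");t=grab("top")
o=bot.observe();p=o["tcp_pos"];print(p)
print("proj foot,rim wrist",proj(f,p-[0,0,66.4]),proj(f,[419.5,-255.5,60]),"side",proj(s,p-[0,0,66.4]),proj(s,[419.5,-255.5,60]))
a=cv2.resize(f["img"][60:360,130:430],(560,560));b=cv2.resize(s["img"][200:320,225:315],(420,560),interpolation=2)
cv2.imwrite("pics/p1.png",cv2.resize(np.hstack([a,b]),None,fx=.8,fy=.8))
```

```text
[ 420.42177308 -255.29474809  157.13932563]
proj foot,rim wrist [276.20457502 222.29616462] [275.97725075 209.2247121 ] side [270.70326427 273.63123678] [270.51029325 283.58555984]
```

View pics/p1.png

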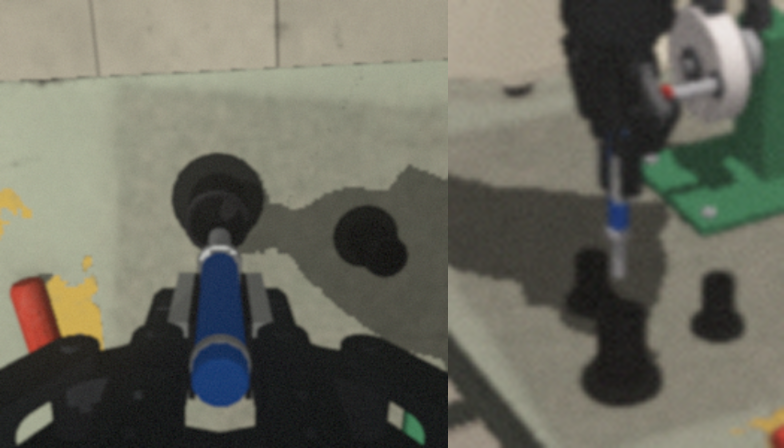

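Request:
move_arm:
  steps:
    - [20,0,0,0,0]
    - [20,0,0,0,0]
    - [20,0,0,0,0]
    - [17,0,0,0,0]
    - [0,0,0,0,0]
    - [0,0,0,0,0]
    - [0,0,0,0,0]

```text
t: 6.95
tcp_pos: [420.3, -255.2, 79.7]
orientation: [[0.002, 0.047, 0.999], [-0.001, 0.999, -0.047], [-1.0, -0.001, 0.002]]
contact_force: [-0.8, 0.7, -0.4]
gripper_width: 13.0
```

Request:
move_arm:
  steps:
    - [2,0,0,0,0]
    - [2,0,0,0,0]
    - [0,0,0,0,0]
    - [0,0,0,0,0]

```text
t: 7.35
tcp_pos: [419.7, -254.7, 74.4]
orientation: [[0.0, 0.047, 0.999], [-0.0, 0.999, -0.047], [-1.0, -0.0, 0.0]]
contact_force: [0.3, -1.0, 0.5]
gripper_width: 12.6
```

Request:
move_arm:
  steps:
    - [1,0,0,0,0]
    - [0,0,0,0,0]

```text
t: 7.55
tcp_pos: [420.1, -255.0, 74.1]
orientation: [[0.001, 0.047, 0.999], [-0.001, 0.999, -0.047], [-1.0, -0.001, 0.001]]
contact_force: [-0.5, 0.8, 14.6]
gripper_width: 12.7
```

Request:
move_arm:
  steps:
    - [1,0,0,0,0]
    - [0,0,0,0,0]

```text
t: 7.75
tcp_pos: [420.5, -255.4, 73.8]
orientation: [[0.002, 0.047, 0.999], [-0.002, 0.999, -0.047], [-1.0, -0.002, 0.003]]
contact_force: [-1.0, 1.0, 22.0]
gripper_width: 13.1
```

Request:
move_arm:
  steps:
    - [-1.5,0,0,0,0]
    - [0,0,0,0,0]
    - [0,0,0,0,0.25]
    - [0,0,0,0,0.3]
    - [0,0,0,0,0.5]
    - [0,0,0,0,0.6]
    - [0,0,0,0,0.6]
    - [-10,0,0,0,0.6]
    - [-20,0,0,0,0.6]
    - [-30,0,0,0,0.6]
    - [-40,0,0,0,0.6]
    - [-40,0,0,0,0.6]

```text
t: 8.95
tcp_pos: [419.2, -254.2, 216.0]
orientation: [[-0.0, 0.047, 0.999], [0.0, 0.999, -0.047], [-1.0, 0.0, -0.0]]
contact_force: [1.1, -0.4, 0.1]
gripper_width: 51.0
```

Request:
move_arm:
  steps:
    - [0,0,0,0,0.6]
    - [0,0,0,0,0.6]
    - [0,0,0,0,0.6]

```text
t: 9.25
tcp_pos: [419.2, -254.3, 213.3]
orientation: [[-0.001, 0.047, 0.999], [0.001, 0.999, -0.047], [-1.0, 0.001, -0.001]]
contact_force: [0.4, 0.3, -0.5]
gripper_width: 51.2
```

Run:
```python
from h import *
f=grab("wrist");s=grab("side")
p=bot.observe()["tcp_pos"];print(p)
print("side pin top expected",proj(s,[420,-255.3,123]),"wrist",proj(f,[420,-255.3,123]),"rim",proj(f,[420,-255.3,60]))
h=cv2.cvtColor(s["img"],cv2.COLOR_BGR2HSV);m=cv2.inRange(h,(0,150,60),(8,255,255))|cv2.inRange(h,(172,150,60),(180,255,255))
k,l,st,ce=cv2.connectedComponentsWithStats(m);print([(st[i],ce[i]) for i in range(1,k) if st[i][4]>20])
a=cv2.resize(f["img"][60:360,130:430],(560,560));b=cv2.resize(s["img"][190:320,225:325],(420,560),interpolation=2)
cv2.imwrite("pics/p2.png",cv2.resize(np.hstack([a,b]),None,fx=.8,fy=.8))
```

```text
[ 419.11707823 -254.25196199  212.96155254]
side pin top expected [270.48577968 263.14027613] wrist [276.03361123 212.00389498] rim [276.20620789 194.02562646]
[(array([312, 311,  11,  12,  87], dtype=int32), array([317.25287356, 316.56321839]))]
```

View pics/p2.png

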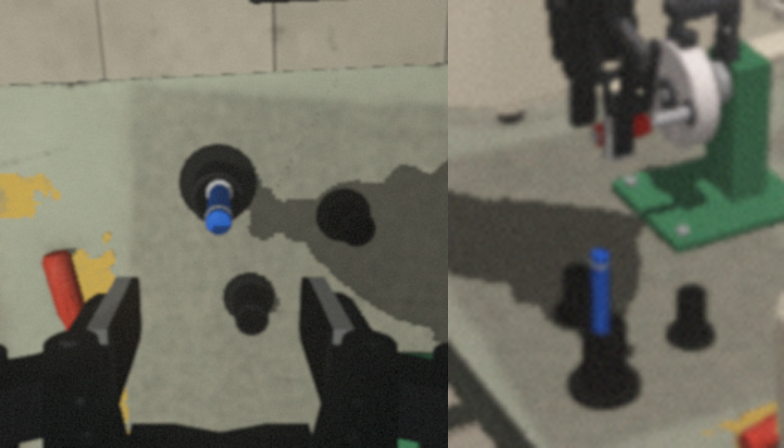

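Request:
move_arm:
  steps:
    - [-6,31.5,10.7,0,1]
    - [-6,31.5,10.7,0,1]
    - [-6,31.5,10.7,0,1]
    - [-6,31.5,10.7,0,1]
    - [-6,31.5,10.7,0,1]
    - [0,0,0,0,1]
    - [0,0,0,0,1]
    - [0,0,0,0,1]

```text
t: 10.15
tcp_pos: [480.0, -100.3, 243.2]
orientation: [[-0.001, 0.047, 0.999], [0.0, 0.999, -0.047], [-1.0, 0.0, -0.001]]
contact_force: [-0.3, -0.2, 0.4]
gripper_width: 85.1
```

Run:
```python
from h import *
f=grab("wrist");s=grab("side")
p=bot.observe()["tcp_pos"];print(p)
for n,g in(("w",f),("s",s)):
    h=cv2.cvtColor(g["img"],cv2.COLOR_BGR2HSV);m=cv2.inRange(h,(0,150,60),(8,255,255))|cv2.inRange(h,(172,150,60),(180,255,255))
    k,l,st,ce=cv2.connectedComponentsWithStats(m);print(n,[(st[i],ce[i]) for i in range(1,k) if st[i][4]>20],proj(g,[531,-99.5,125]))
a=f["img"];b=cv2.resize(s["img"][160:280,235:335],(350,420),interpolation=2)
cv2.imwrite("pics/s1.png",cv2.resize(np.hstack([a,b]),None,fx=.85,fy=.85))
```

```text
[ 479.9828672  -100.52432445  243.4028434 ]
w [(array([  32,  179,   38,   62, 1125], dtype=int32), array([ 51.20888889, 207.96533333])), (array([ 270,  229,   23,   56, 1111], dtype=int32), array([280.72727273, 257.22412241]))] [280.81359396 257.02580992]
s [(array([270, 223,  15,   9,  83], dtype=int32), array([277.13253012, 226.78313253])), (array([312, 311,  11,  12,  88], dtype=int32), array([317.30681818, 316.53409091]))] [276.57574471 227.56466379]
```

View pics/s1.png

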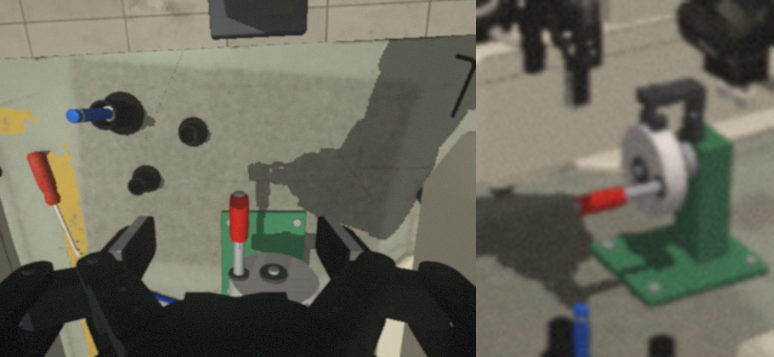

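Request:
move_arm:
  steps:
    - [0,1.6,25.5,0,1]
    - [0,1.6,25.5,0,1]
    - [0,0,0,0,1]
    - [35,0,0,0,1]
    - [35,0,0,0,1]
    - [35,0,0,0,1]
    - [22,0,0,0,1]
    - [10,0,0,0,1]
    - [0,0,0,0,0.7]
    - [0,0,0,0,0.5]
    - [0,0,0,0,0.4]
    - [0,0,0,0,0.35]
  force: 30

```text
t: 11.45
tcp_pos: [532.0, -99.2, 107.7]
orientation: [[0.002, 0.047, 0.999], [-0.001, 0.999, -0.047], [-1.0, -0.0, 0.002]]
contact_force: [0.6, 1.2, 0.2]
gripper_width: 30.0
```

Request:
move_arm:
  steps:
    - [0,0,0,0,0.2]
    - [0,0,0,0,0.1]
    - [0,0,0,0,0]
    - [0,0,0,0,0]
    - [0,0,0,0,0]
    - [0,0,0,0,0]
  force: 30

```text
t: 12.05
tcp_pos: [531.8, -99.2, 107.3]
orientation: [[0.001, 0.047, 0.999], [-0.001, 0.999, -0.047], [-1.0, -0.001, 0.001]]
contact_force: [0.5, -1.7, 4.8]
gripper_width: 19.7
```

Request:
move_arm:
  steps:
    - [-3.4,0.2,0,0,0]
    - [-3.4,0.4,0,0,0]
    - [-3.3,0.7,0,0,0]
    - [-3.2,1.0,0,0,0]
    - [-3.1,1.3,0,0,0]
    - [-3.0,1.6,0,0,0]

```text
t: 12.65
tcp_pos: [532.0, -94.1, 126.7]
orientation: [[0.001, 0.047, 0.999], [-0.001, 0.999, -0.047], [-1.0, -0.001, 0.001]]
contact_force: [2.9, -4.6, -0.2]
gripper_width: 19.7
```

Request:
move_arm:
  steps:
    - [-2.9,1.8,0,0,0]
    - [-2.7,2.1,0,0,0]
    - [-2.5,2.3,0,0,0]
    - [-2.3,2.5,0,0,0]
    - [-2.1,2.7,0,0,0]
    - [-1.8,2.9,0,0,0]

```text
t: 13.25
tcp_pos: [532.7, -79.9, 141.1]
orientation: [[0.001, 0.047, 0.999], [-0.001, 0.999, -0.047], [-1.0, -0.001, 0.001]]
contact_force: [2.0, -6.1, 2.5]
gripper_width: 20.0
```

Request:
move_arm:
  steps:
    - [-1.6,3.0,0,0,0]
    - [-1.3,3.1,0,0,0]
    - [-1.0,3.2,0,0,0]
    - [-0.7,3.3,0,0,0]
    - [-0.4,3.4,0,0,0]
    - [-0.2,3.4,0,0,0]

```text
t: 13.85
tcp_pos: [533.7, -60.4, 146.5]
orientation: [[0.001, 0.047, 0.999], [-0.001, 0.999, -0.047], [-1.0, -0.001, 0.001]]
contact_force: [1.6, -4.6, 4.4]
gripper_width: 19.8
```

Request:
move_arm:
  steps:
    - [0.2,3.4,0,0,0]
    - [0.4,3.4,0,0,0]
    - [0.7,3.3,0,0,0]
    - [1.0,3.2,0,0,0]
    - [1.3,3.1,0,0,0]
    - [1.6,3.0,0,0,0]

```text
t: 14.45
tcp_pos: [534.7, -40.8, 141.3]
orientation: [[0.001, 0.047, 0.999], [-0.001, 0.999, -0.047], [-1.0, -0.001, 0.001]]
contact_force: [2.1, -4.6, 5.3]
gripper_width: 20.1
```

Request:
move_arm:
  steps:
    - [1.8,2.9,0,0,0]
    - [2.1,2.7,0,0,0]
    - [2.3,2.5,0,0,0]
    - [2.5,2.3,0,0,0]
    - [2.7,2.1,0,0,0]
    - [2.9,1.8,0,0,0]

```text
t: 15.05
tcp_pos: [535.4, -26.4, 126.9]
orientation: [[0.001, 0.047, 0.999], [-0.0, 0.999, -0.047], [-1.0, -0.0, 0.001]]
contact_force: [2.1, -3.0, 6.5]
gripper_width: 19.8
```

Forces are small. I'll finish the turn.

Request:
move_arm:
  steps:
    - [3.0,1.6,0,0,0]
    - [3.1,1.3,0,0,0]
    - [3.2,1.0,0,0,0]
    - [3.3,0.7,0,0,0]
    - [3.4,0.4,0,0,0]
    - [3.4,0.2,0,0,0]

```text
t: 15.65
tcp_pos: [535.7, -21.3, 107.5]
orientation: [[0.002, 0.047, 0.999], [-0.0, 0.999, -0.047], [-1.0, -0.0, 0.002]]
contact_force: [2.0, -3.4, 5.8]
gripper_width: 20.0
```

Request:
move_arm:
  steps:
    - [3.4,-0.2,0,0,0]
    - [3.4,-0.4,0,0,0]
    - [3.3,-0.7,0,0,0]
    - [3.2,-1.0,0,0,0]
    - [3.1,-1.3,0,0,0]
    - [3.0,-1.6,0,0,0]

```text
t: 16.25
tcp_pos: [535.5, -26.5, 88.1]
orientation: [[0.001, 0.047, 0.999], [-0.0, 0.999, -0.047], [-1.0, -0.0, 0.002]]
contact_force: [1.4, -2.2, 6.6]
gripper_width: 20.1
```

Request:
move_arm:
  steps:
    - [2.9,-1.8,0,0,0]
    - [2.7,-2.1,0,0,0]
    - [2.5,-2.3,0,0,0]
    - [2.3,-2.5,0,0,0]
    - [2.1,-2.7,0,0,0]
    - [1.8,-2.9,0,0,0]

```text
t: 16.85
tcp_pos: [534.7, -40.6, 73.7]
orientation: [[0.001, 0.047, 0.999], [0.0, 0.999, -0.047], [-1.0, 0.0, 0.001]]
contact_force: [2.1, -1.5, 6.6]
gripper_width: 19.8
```

Request:
move_arm:
  steps:
    - [1.6,-3.0,0,0,0]
    - [1.3,-3.1,0,0,0]
    - [1.0,-3.2,0,0,0]
    - [0.7,-3.3,0,0,0]
    - [0.4,-3.4,0,0,0]
    - [0.2,-3.4,0,0,0]

```text
t: 17.45
tcp_pos: [533.7, -59.9, 68.4]
orientation: [[0.001, 0.046, 0.999], [0.001, 0.999, -0.046], [-1.0, 0.001, 0.001]]
contact_force: [1.9, 2.0, 7.9]
gripper_width: 20.1
```

Request:
move_arm:
  steps:
    - [-0.2,-3.4,0,0,0]
    - [-0.4,-3.4,0,0,0]
    - [-0.7,-3.3,0,0,0]
    - [-1.0,-3.2,0,0,0]
    - [-1.3,-3.1,0,0,0]
    - [-1.6,-3.0,0,0,0]

```text
t: 18.05
tcp_pos: [532.8, -79.4, 73.5]
orientation: [[0.001, 0.047, 0.999], [0.001, 0.999, -0.047], [-1.0, 0.001, 0.001]]
contact_force: [4.1, 3.2, 4.3]
gripper_width: 19.8
```

Request:
move_arm:
  steps:
    - [-1.8,-2.9,0,0,0]
    - [-2.1,-2.7,0,0,0]
    - [-2.3,-2.5,0,0,0]
    - [-2.5,-2.3,0,0,0]
    - [-2.7,-2.1,0,0,0]
    - [-2.9,-1.8,0,0,0]

```text
t: 18.65
tcp_pos: [532.0, -93.7, 87.6]
orientation: [[0.001, 0.047, 0.999], [0.0, 0.999, -0.047], [-1.0, 0.0, 0.001]]
contact_force: [5.6, 2.0, 0.9]
gripper_width: 20.1
```

Request:
move_arm:
  steps:
    - [-3.0,-1.6,0,0,0]
    - [-3.1,-1.3,0,0,0]
    - [-3.2,-1.0,0,0,0]
    - [-3.3,-0.7,0,0,0]
    - [-3.4,-0.4,0,0,0]
    - [-3.4,-0.2,0,0,0]

```text
t: 19.25
tcp_pos: [531.7, -99.2, 106.9]
orientation: [[0.0, 0.047, 0.999], [-0.0, 0.999, -0.047], [-1.0, -0.0, 0.0]]
contact_force: [4.7, -0.0, -1.8]
gripper_width: 20.0
```

Request:
move_arm:
  steps:
    - [-3.4,0.2,0,0,0]
    - [-3.4,0.4,0,0,0]
    - [-3.3,0.7,0,0,0]
    - [-3.2,1.0,0,0,0]
    - [-3.1,1.3,0,0,0]
    - [-3.0,1.6,0,0,0]

```text
t: 19.85
tcp_pos: [532.0, -94.4, 126.3]
orientation: [[0.0, 0.047, 0.999], [-0.001, 0.999, -0.047], [-1.0, -0.001, 0.0]]
contact_force: [5.6, -3.9, -1.1]
gripper_width: 19.9
```

Request:
move_arm:
  steps:
    - [3.0,-1.6,0,0,0]
    - [3.1,-1.3,0,0,0]
    - [3.2,-1.0,0,0,0]
    - [3.3,-0.7,0,0,0]
    - [3.4,-0.4,0,0,0]
    - [3.4,-0.2,0,0,0]

```text
t: 20.45
tcp_pos: [531.8, -99.2, 106.9]
orientation: [[0.001, 0.047, 0.999], [-0.0, 0.999, -0.047], [-1.0, -0.0, 0.001]]
contact_force: [3.3, 0.1, 5.8]
gripper_width: 20.3
```

Request:
move_arm:
  steps:
    - [3.4,0.2,0,0,0]
    - [3.4,0.4,0,0,0]
    - [3.3,0.7,0,0,0]
    - [3.2,1.0,0,0,0]
    - [3.1,1.3,0,0,0]
    - [3.0,1.6,0,0,0]

```text
t: 21.05
tcp_pos: [532.1, -93.9, 87.6]
orientation: [[0.001, 0.047, 0.999], [0.0, 0.999, -0.047], [-1.0, 0.0, 0.001]]
contact_force: [3.0, 2.3, 8.8]
gripper_width: 19.6
```

Request:
move_arm:
  steps:
    - [2.9,1.8,0,0,0]
    - [2.7,2.1,0,0,0]
    - [2.5,2.3,0,0,0]
    - [2.3,2.5,0,0,0]
    - [2.1,2.7,0,0,0]
    - [1.8,2.9,0,0,0]

```text
t: 21.65
tcp_pos: [532.8, -79.7, 73.6]
orientation: [[0.001, 0.047, 0.999], [-0.001, 0.999, -0.047], [-1.0, -0.001, 0.001]]
contact_force: [1.9, -0.5, 13.1]
gripper_width: 19.9
```

Request:
move_arm:
  steps:
    - [1.6,3.0,0,0,0]
    - [1.3,3.1,0,0,0]
    - [1.0,3.2,0,0,0]
    - [0.7,3.3,0,0,0]
    - [0.4,3.4,0,0,0]
    - [0.2,3.4,0,0,0]

```text
t: 22.25
tcp_pos: [533.7, -60.9, 68.4]
orientation: [[0.001, 0.047, 0.999], [-0.002, 0.999, -0.047], [-1.0, -0.002, 0.001]]
contact_force: [1.0, -4.6, 11.2]
gripper_width: 20.0
```

Request:
move_arm:
  steps:
    - [-0.2,3.4,0,0,0]
    - [-0.4,3.4,0,0,0]
    - [-0.7,3.3,0,0,0]
    - [-1.0,3.2,0,0,0]
    - [-1.3,3.1,0,0,0]
    - [-1.6,3.0,0,0,0]

```text
t: 22.85
tcp_pos: [534.7, -41.6, 73.3]
orientation: [[0.001, 0.047, 0.999], [-0.002, 0.999, -0.047], [-1.0, -0.002, 0.001]]
contact_force: [4.7, -6.3, 0.7]
gripper_width: 19.8
```

Request:
move_arm:
  steps:
    - [-1.8,2.9,0,0,0]
    - [-2.1,2.7,0,0,0]
    - [-2.3,2.5,0,0,0]
    - [-2.5,2.3,0,0,0]
    - [-2.7,2.1,0,0,0]
    - [-2.9,1.8,0,0,0]

```text
t: 23.45
tcp_pos: [535.3, -26.9, 87.4]
orientation: [[0.001, 0.047, 0.999], [-0.001, 0.999, -0.047], [-1.0, -0.001, 0.001]]
contact_force: [6.0, -3.3, -1.8]
gripper_width: 20.1
```

Request:
move_arm:
  steps:
    - [-3.0,1.6,0,0,0]
    - [-3.1,1.3,0,0,0]
    - [-3.2,1.0,0,0,0]
    - [-3.3,0.7,0,0,0]
    - [-3.4,0.4,0,0,0]
    - [-3.4,0.2,0,0,0]

```text
t: 24.05
tcp_pos: [535.6, -21.4, 106.7]
orientation: [[0.001, 0.047, 0.999], [0.0, 0.999, -0.047], [-1.0, 0.0, 0.001]]
contact_force: [7.6, -0.1, -1.1]
gripper_width: 20.0
```

Request:
move_arm:
  steps:
    - [-3.4,-0.2,0,0,0]
    - [-3.4,-0.4,0,0,0]
    - [-3.3,-0.7,0,0,0]
    - [-3.2,-1.0,0,0,0]
    - [-3.1,-1.3,0,0,0]
    - [-3.0,-1.6,0,0,0]

```text
t: 24.65
tcp_pos: [535.4, -26.2, 126.3]
orientation: [[0.001, 0.046, 0.999], [0.001, 0.999, -0.046], [-1.0, 0.001, 0.001]]
contact_force: [5.9, 3.6, 2.9]
gripper_width: 19.7
```

Request:
move_arm:
  steps:
    - [-2.9,-1.8,0,0,0]
    - [-2.7,-2.1,0,0,0]
    - [-2.5,-2.3,0,0,0]
    - [-2.3,-2.5,0,0,0]
    - [-2.1,-2.7,0,0,0]
    - [-1.8,-2.9,0,0,0]

```text
t: 25.25
tcp_pos: [534.7, -40.4, 140.9]
orientation: [[0.001, 0.046, 0.999], [0.001, 0.999, -0.046], [-1.0, 0.001, 0.001]]
contact_force: [4.0, 4.7, 8.1]
gripper_width: 19.9
```

Request:
move_arm:
  steps:
    - [-1.6,-3.0,0,0,0]
    - [-1.3,-3.1,0,0,0]
    - [-1.0,-3.2,0,0,0]
    - [-0.7,-3.3,0,0,0]
    - [-0.4,-3.4,0,0,0]
    - [-0.2,-3.4,0,0,0]

```text
t: 25.85
tcp_pos: [533.7, -60.3, 146.4]
orientation: [[0.001, 0.047, 0.999], [-0.0, 0.999, -0.047], [-1.0, 0.0, 0.001]]
contact_force: [2.2, 1.6, 10.4]
gripper_width: 19.9
```

Request:
move_arm:
  steps:
    - [0.2,-3.4,0,0,0]
    - [0.4,-3.4,0,0,0]
    - [0.7,-3.3,0,0,0]
    - [1.0,-3.2,0,0,0]
    - [1.3,-3.1,0,0,0]
    - [1.6,-3.0,0,0,0]

```text
t: 26.45
tcp_pos: [532.7, -80.2, 141.0]
orientation: [[0.001, 0.047, 0.999], [-0.001, 0.999, -0.047], [-1.0, -0.001, 0.001]]
contact_force: [2.8, -1.1, 8.6]
gripper_width: 19.6
```

Request:
move_arm:
  steps:
    - [1.8,-2.9,0,0,0]
    - [2.1,-2.7,0,0,0]
    - [2.3,-2.5,0,0,0]
    - [2.5,-2.3,0,0,0]
    - [2.7,-2.1,0,0,0]
    - [2.9,-1.8,0,0,0]

```text
t: 27.05
tcp_pos: [532.0, -94.4, 126.3]
orientation: [[0.001, 0.047, 0.999], [-0.001, 0.999, -0.047], [-1.0, -0.001, 0.001]]
contact_force: [3.2, -1.9, 5.9]
gripper_width: 19.7
```

Request:
move_arm:
  steps:
    - [3.0,-1.6,0,0,0]
    - [3.1,-1.3,0,0,0]
    - [3.2,-1.0,0,0,0]
    - [3.3,-0.7,0,0,0]
    - [3.4,-0.4,0,0,0]
    - [3.4,-0.2,0,0,0]

```text
t: 27.65
tcp_pos: [531.8, -99.2, 106.9]
orientation: [[0.001, 0.047, 0.999], [-0.0, 0.999, -0.047], [-1.0, -0.0, 0.001]]
contact_force: [2.2, 0.3, 5.8]
gripper_width: 20.3
```

```bash
cat > fit.py <<'E'
import numpy as np
F=[(-94.1,126.7,-4.6,-.2),(-79.9,141.1,-6.1,2.5),(-60.4,146.5,-4.6,4.4),(-40.8,141.3,-4.6,5.3),(-26.4,126.9,-3,6.5),(-21.3,107.5,-3.4,5.8),(-26.5,88.1,-2.2,6.6),(-40.6,73.7,-1.5,6.6),(-59.9,68.4,2,7.9),(-79.4,73.5,3.2,4.3),(-93.7,87.6,2,.9),(-99.2,106.9,0,-1.8),(-94.4,126.3,-3.9,-1.1)]
B=[(-99.2,106.9,.1,5.8),(-93.9,87.6,2.3,8.8),(-79.7,73.6,-.5,13.1),(-60.9,68.4,-4.6,11.2),(-41.6,73.3,-6.3,.7),(-26.9,87.4,-3.3,-1.8),(-21.4,106.7,-.1,-1.1),(-26.2,126.3,3.6,2.9),(-40.4,140.9,4.7,8.1),(-60.3,146.4,1.6,10.4),(-80.2,141,-1.1,8.6),(-94.4,126.3,-1.9,5.9),(-99.2,106.9,.3,5.8)]
D=np.array(F+B);s=np.r_[np.ones(13),-np.ones(13)]
y,z=D[:,0],D[:,1]
c=np.linalg.lstsq(np.c_[2*y,2*z,np.ones(26)],y*y+z*z,rcond=None)[0]
print("centre",c[:2],"r",np.sqrt(c[2]+c[0]**2+c[1]**2))
th=np.arctan2(z-c[1],-(y-c[0]))
T=-.039*(D[:,2]*np.sin(th)+D[:,3]*np.cos(th))
rad=D[:,2]*-np.cos(th)+D[:,3]*np.sin(th)
def fit(k,w):
    A=np.c_[np.cos(th),-np.sin(th),s][k][:,:w];x,*_=np.linalg.lstsq(A,T[k],rcond=None)
    ph=np.degrees(np.arctan2(x[1],x[0]));r=T[k]-A@x;print("A %.3f phi %.1f"%(np.hypot(x[0],x[1]),ph),x,"rms",r.std());return r
k=np.ones(26,bool);r=fit(k,3);fit(s>0,3);fit(s<0,3)
for q in zip(np.degrees(th).round(),s,T.round(3),r.round(3),rad.round(1)):print(*q)
E
python3 fit.py
```

```text
centre [-60.27085335 107.44417558] r 38.97520159322804
A 0.124 phi -137.3 [-0.09077293 -0.08379191  0.13639626] rms 0.02134144076286191
A 0.117 phi -138.5 [-0.08775574 -0.07769585  0.13783147] rms 0.018795226696554902
A 0.130 phi -136.2 [-0.09372068 -0.08983736  0.1346795 ] rms 0.022688093065295324
30.0 1.0 0.096 -0.003 3.9
60.0 1.0 0.156 -0.007 5.2
90.0 1.0 0.179 -0.041 4.4
120.0 1.0 0.259 0.004 2.3
150.0 1.0 0.278 0.021 0.6
180.0 1.0 0.226 -0.001 -3.4
-150.0 1.0 0.181 0.007 -5.2
-120.0 1.0 0.079 -0.031 -6.5
-91.0 1.0 0.081 0.027 -7.9
-61.0 1.0 0.026 0.008 -5.3
-31.0 1.0 0.01 -0.006 -2.2
-1.0 1.0 0.07 0.026 0.0
29.0 1.0 0.111 0.014 2.9
-1.0 -1.0 -0.226 0.002 -0.2
-31.0 -1.0 -0.25 0.007 -6.5
-60.0 -1.0 -0.271 -0.017 -11.1
-89.0 -1.0 -0.186 0.035 -11.1
-119.0 -1.0 -0.202 -0.036 -3.6
-149.0 -1.0 -0.126 -0.025 -1.9
-179.0 -1.0 -0.043 0.004 -0.1
151.0 -1.0 0.031 0.047 4.6
121.0 -1.0 0.004 0.022 9.4
90.0 -1.0 -0.063 -0.01 10.4
59.0 -1.0 -0.134 -0.024 8.0
29.0 -1.0 -0.166 0.01 4.5
-1.0 -1.0 -0.226 0.002 -0.4
```

Request:
move_arm:
  steps:
    - [-3.4,0.2,0,0,0]
    - [-3.4,0.4,0,0,0]
    - [-3.3,0.7,0,0,0]
    - [-3.2,1.0,0,0,0]
    - [-3.1,1.3,0,0,0]
    - [-3.0,1.6,0,0,0]
    - [-2.9,1.8,0,0,0]
    - [-2.7,2.1,0,0,0]
    - [-2.5,2.3,0,0,0]
    - [-0.9,1.0,0,0,0]
    - [0,0,0,0,0]
    - [0,0,0,0,0]

```text
t: 28.85
tcp_pos: [532.3, -87.3, 135.4]
orientation: [[0.001, 0.047, 0.999], [-0.001, 0.999, -0.047], [-1.0, -0.001, 0.001]]
contact_force: [2.4, -3.9, 5.3]
gripper_width: 20.2
```

Request:
move_arm:
  steps:
    - [0,0,0,0,0]
    - [0,0,0,0,0]
    - [0,0,0,0,0]
    - [0,0,0,0,0]
    - [0,0,0,0,0]

```text
t: 29.35
tcp_pos: [532.3, -87.3, 135.5]
orientation: [[0.001, 0.047, 0.999], [-0.001, 0.999, -0.047], [-1.0, -0.001, 0.001]]
contact_force: [3.3, -4.9, 5.9]
gripper_width: 19.9
```

Run:
```python
from h import *
a=[];
for i in range(6):
    f=grab(["side","wrist"][i%2]);o=bot.observe();a.append(np.r_[o["tcp_pos"],o["contact_force"]])
    cv2.imwrite(f"pics/e{i}.png",f["img"])
m=np.mean(a,0);print(m.round(2),"theta",np.degrees(np.arctan2(m[2]-107.44,-(m[1]+60.27))),o["t"])
s=cv2.imread("pics/e4.png");w=cv2.imread("pics/e5.png")
cv2.imwrite("pics/fin.png",cv2.resize(np.hstack([w,cv2.resize(s[150:330,225:365],(327,420),interpolation=2)]),None,fx=.85,fy=.85))
```

```text
[532.34 -87.35 135.44   3.12  -4.32   5.61] theta 45.965347612470595 29.65
```

View pics/fin.png

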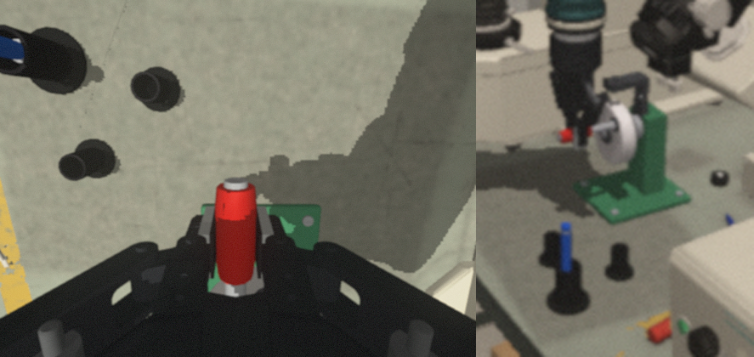

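```bash
python3 -c "
from rig import bot
print(bot.close_job())"
```

```text
the job is handed in; nothing more can be done
None
```

The job is handed in at about 29.7 s of the 72 s allowed. The pin is in the pot, the wheel is held heavy side down, and the gripper is still closed on the red sleeve.

- **Pin:** I drew it out of the bracket and stood it in the one pot with the 60 mm foot. The last side picture shows it upright there.
- **Finding the heavy side:** I led the sleeve one full turn each way and read the force every 30°. The fit gave a drag of 0.136 N m, which matches the given bearing values at that speed. The hidden-weight torque came out at 0.124 N m, with the heavy side 137° clockwise of the crank. The two directions gave 138.5° and 136.2°.
- **Final position:** Heavy side down puts the crank at +47°. It was last measured at +46°, at rest, gripper opening 20 mm, with about 8 N on the tool.
- **Doubts:**
  - I expect the heavy-side angle to be good to about 5°, and I did not repeat the measurement.
  - It is the total imbalance that I felt. If the crank itself has real weight, the hidden weight alone could be up to about 10° off straight down.
  - In the final pictures the other pots and the puck looked unmoved. I did not check the other loose things separately.

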